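Strap a surgical handpiece into its bench cradle

TASK

Lay the loose grey handpiece centrally across the two-saddle cradle, fully down between its cheeks (either way round). Then swing the steel saddle strap about its loose bolt up over the short locating pin and across the handpiece until its slot drops over the guide stud (the taller, pointed one straight across the cradle from the bolt) and the strap lies flat on the bench, and let go. Do not shift or knock over the cast, drill block, bottle or jar.

Things in the scene. Friction and masses are not known exactly. Their poses are not given: they have to be found in the camera images.
- jig: Fixed jig on the bench. Origin on the bench at the loose bolt's axis; +x level to the guide stud 165 mm away, z up. The cradle between them, at x = 72 mm, is two aluminium saddles 10 mm thick at y = +34 and -34 mm; seat 10 mm high, cheeks 29 mm apart, flaring above z = 20 mm to tops at 31 mm, 46 mm wide over all. Open between the saddles but for a joining plate 5 mm high.
- bolt (a point): Axis of the loose bolt, at bench level (jig axes). Shank 10 mm diameter, head 20 mm diameter from 20 to 30 mm above the bench. The strap's 15 mm round hole is captive on it: it turns freely, lies on the bench, has about 2 mm of play sideways and can tilt up at its free end by 0.25 rad.
- stud (a point): Axis of the guide stud, at bench level (jig axes). 9 mm diameter, 22 mm high, its top 8 mm tapering to 3 mm; no head.
- pin (a point): Axis of a short flat-topped locating pin fixed in the bench, at bench level (jig axes), 8 mm diameter, 14 mm high, at jig x = 126, y = 82 mm: the slot end of the strap must pass over it on the way. It is not the guide stud.
- cradle (a point): Centre of the cradle's seat, 10 mm above the bench (jig axes). The handpiece lies here along the jig's y axis, its underside at this height.
- strap: Loose steel saddle strap 200 mm long, 0.25 kg, flat on the bench, swung open 1.15 to 2.5 rad counter-clockwise (from above) from the jig's x axis. Origin: hole centre, underside; +x to the slot, z up. Feet 6 mm thick, 28 mm wide at x = -14 to 30 and 140 to 186 mm; upright legs at x = 27 and 143 mm; between them a flat bridge 24 mm wide at z = 42 to 48 mm, free space below.
- strap_slot (a point): Centre of the strap's slot at the underside of its foot, 165 mm from the hole centre (strap axes). The slot goes through, 25 mm long along the strap's x, 13 mm wide. To clear the stud this end must be tilted up about 30 mm, the strap rocking on the end of its other foot (x = -14 mm).
- strap_bridge (a point): Point on the top of the strap's bridge 120 mm from the hole and 48 mm above the underside (strap axes): a good place to pinch the bridge across its 24 mm width.
- handpiece: Loose grey cordless surgical handpiece, 130 mm long, 0.18 kg, lying on the bench. Origin at mid-length on its flat underside, x along it to the short metal nose, z up. Body 24 mm wide and 24 mm high with slightly rounded edges from x = -65 to 50 mm, then a nose tapering from 20 to 12 mm diameter to x = 65 mm.
- cast: Bystander: plaster dental arch on a wooden base, 66 x 60 x 40 mm high. Origin under its centre.
- drill_block: Bystander: grey block with rows of drills, 110 x 70 mm, 50 mm high over the drills. Origin under its centre, x along the 110 mm.
- bottle: Bystander: tall closed blue bottle, 64 mm diameter, 200 mm high. Origin under its centre.
- jar: Bystander: closed jar, 50 mm diameter, 50 mm high. Origin under its centre.
Things that resemble listed ones, but are neither listed nor needed, are in the scene too. Of the things that look like the handpiece, the smallest one is meant.

How it is judged:
By the outcome, as a careful person would: the job done as asked, in the order asked, and still so for the second after the job is handed in, with the robot touching nothing.
It also fails if it takes over 72 s, if anything falls off the work surface, if the arm or the gripper's body presses on something with over 40 N, if the wrist force passes 120 N, or if a joint passes its speed limit or range.

ROBOT

A 6-joint arm with a two-finger parallel gripper is mounted at the origin on the work surface. World frame = base frame: x ahead of the robot, y to its left, z up, the work surface at z = 0. Lengths are in m, angles in degrees, forces in N, time in s.
With the tool pointing down it reaches from about 0.25 to 0.725 m from the base axis. Payload 9.7 kg.
Tool frame: the origin (TCP) lies at the very end of the fingers, on their centre line; the grasp point (between the pads) lies 19 mm behind it (bot.grip_depth is the distance from the TCP to the grasp point, in m); z points along the fingers, y is the direction in which the jaws open and shut (so a half turn about z gives the same grasp; the last joint's range is limited). The gripper opens to 85 mm and grips with 20 to 120 N. Pads are 22 mm wide; open, the fingers measure 114 mm over their backs; the gripper's body (76 mm by 85 mm) begins 54 mm behind the grasp point. The pads swing forward as they close: fully open they stand 13 mm farther back than shut.
Start: joints at [76.146, 4.979, 10.078, 95.1, 0, 90], TCP at [0.132, 0.534, 0.231] pointing down, gripper open.
Joint ranges: [-179.16, 179.16], [-48.56, 103.87], [-65.8, 70.77], [-126.05, 130.52], [-82.76, 87.17], [-180, 180]. Speed limits (degrees/s): [127.2, 127.2, 147.25, 180, 180, 180].

INTERFACE

Orientations are given as [roll, pitch, yaw] about the fixed x, y, z axes, in that order (R = Rz(yaw) Ry(pitch) Rx(roll)).
In Python, from workcell import telemetry, optics, order, bot gives the robot as it stands. The module is installed in compiled form; this text tells all that it offers.
- The arm moves only by the shell command python3 -m inch 'ROWS' [FORCE]. ROWS is JSON, a list of rows, each a list of 7 numbers: the shift along the tool's x, y, z in m, then the turn, a rotation vector about the tool's x, y, z in rad, then the closure, from 0 (fully open) to 1 (shut). In form: [[tx, ty, tz, rx, ry, rz, grip], ...]. A call has 1 to 12 rows; each row is the pose to reach, as a shift and turn from the pose commanded when the call began, along the tool's axes at that moment; what a row does not reach only later rows make up. A row lasts 1/12 s, in which the tool goes at most 41.7 mm and 7.16 degrees, less where a joint would pass 70% of its speed; a pose out of reach is approached as far as the arm can. A call with a gripper value outside its range is refused whole. The fingers move at their own pace and stop on an object; FORCE is the grip in N (left out, the last holds). Time passes only in rows, so rows that repeat a pose let the fingers close. It gives the time, the measured TCP pose, the force and the opening at its end, in the units of the state.
- telemetry.get_obs(): the state, without advancing time (a new reading comes with each control period).
- optics.camera(name): name is "side" or "top"; returns (picture, depth): 420x560x3 uint8, red, green, blue; 420x560 float32, m along the optical axis (not along the pixel's ray), 0 where there is no reading.
- optics.camera_info(name): a dict with "camera_matrix" (3x3 intrinsics, pixels), "k1" (the pictures are not rectified: a ray, as slopes to the right and down, at radius r is drawn at 1 + k1 r^2 times it, then the intrinsics apply), "xyz" and "attitude" of the camera in the world. Camera axes: x right, y down, z forward; pixel columns grow to the right and rows downward; lengths in m; the calibration is good to about 2 mm. A picture is of the moment at which its call begins. camera_info takes no time and is no camera call.
- order.job_done(): hands the job in, once; it reports no verdict.
The state is a dict: "time": time; "q": joint angles; "qd": joint speeds; "joint_efforts": joint torques, N m; "ee_pos": TCP position; "tcp_rot": TCP orientation; "wrist_force": force on the tool from outside, world axes, zero at the start; "torque": the same for the moment, N m; "opening": finger opening in m.
Only numpy, scipy, OpenCV 4.12 (cv2) and the standard library are available. Lean on these libraries where they do the work, as an engineer would, in place of code of your own. Each camera call takes 0.05 s, during which the arm holds its last target. There are 200 camera calls.

## Working session

There is one attempt and no reset: what is moved stays moved. The work goes in short steps, Python scripts to look and compute and a shell command to move; the robot and the scene stay as the last step left them, time stands still between calls to the robot, and variables do not carry over. Pictures are saved under pics/ and viewed, about 8 in all and at most 12, crops included, and the job is handed in when it is done.

```bash
mkdir -p pics
cat > h.py <<'E'
import numpy as np, cv2
from scipy.spatial.transform import Rotation as R
from workcell import telemetry, optics, order, bot
def cam(n):
    i=optics.camera_info(n); return i
def world(n,depth):
    i=cam(n);K=np.array(i['camera_matrix']);k=i['k1']
    v,u=np.mgrid[0:420,0:560]
    x=(u-K[0,2])/K[0,0];y=(v-K[1,2])/K[1,1]
    rd=np.hypot(x,y);r=rd.copy()
    for _ in range(10): r=rd/(1+k*r*r)
    s=1/(1+k*r*r);d=np.stack([x*s,y*s,np.ones_like(x)],-1)
    M=rot(i)
    return np.array(i['xyz'])+(d*depth[...,None])@M.T, d@M.T
def rot(i):
    a=np.array(i['attitude'])
    return a if a.shape==(3,3) else R.from_euler('xyz',a,degrees=True).as_matrix()
def onplane(n,uv,z):
    i=cam(n);_,d=world(n,np.ones((420,560)));c=np.array(i['xyz'])
    out=[]
    for u,v in uv:
        q=d[int(round(v)),int(round(u))];out.append(c+q*(z-c[2])/q[2])
    return np.array(out)
E
python3 - <<'E'
from h import *
for n in('top','side'):
    p,d=optics.camera(n);cv2.imwrite(f'pics/{n}0.png',p[:,:,::-1]);np.save(f'{n}0.npy',d);np.save(f'{n}0p.npy',p);print(n,cam(n))
print(telemetry.get_obs())
E
```

```text
top {'camera_matrix': array([[380.70904203,   0.        , 280.89101614],
       [  0.        , 380.70904203, 213.30482157],
       [  0.        ,   0.        ,   1.        ]]), 'k1': 0.0020976371339523608, 'xyz': array([0.39535368, 0.08885171, 0.90730735]), 'attitude': array([-168.16550075,    0.25221812,  -94.38972577])}
side {'camera_matrix': array([[456.61177775,   0.        , 280.64951269],
       [  0.        , 456.61177775, 213.91699675],
       [  0.        ,   0.        ,   1.        ]]), 'k1': 0.013701206130643987, 'xyz': array([-0.02411479, -0.54678275,  0.55428988]), 'attitude': array([-118.5141592 ,    0.61962454,  -44.78711202])}
{'time': 0.1, 'q': array([7.61461313e+01, 5.01022445e+00, 1.00389560e+01, 9.51006502e+01,
       4.31266414e-04, 9.00000243e+01]), 'qd': array([ 0.00031285, -0.04360705,  0.12589516,  0.01176633, -0.08750383,
       -0.12928855]), 'joint_efforts': array([-8.72327405e-05, -5.21563947e+01,  4.65652514e+01,  1.61997689e-02,
       -1.31413426e-04, -2.39860025e-07]), 'ee_pos': array([0.13164283, 0.53379559, 0.2306318 ]), 'tcp_rot': array([-1.79928081e+02, -4.31235583e-04,  1.66146107e+02]), 'wrist_force': array([ 0.24415519,  0.37581136, -0.13047066]), 'torque': array([ 0.0090333 , -0.01157208,  0.01007754]), 'opening': 0.08511219812615245}
```

View pics/top0.png

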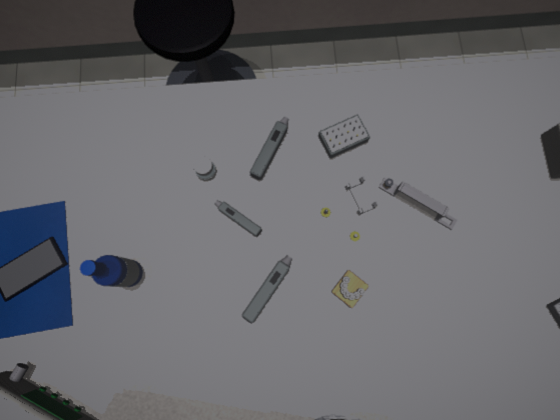

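View pics/side0.png

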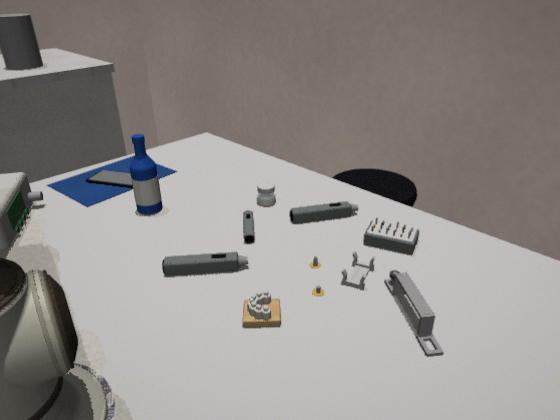

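Handpiece candidates in the top view are at (270,148), (239,218) and (267,290). The one at (239,218) is clearly the smallest, at about 50 px. Bolt is near (389,184), stud (326,212), pin (354,237) and cradle (361,196). Next I'll measure and confirm with an enlarged crop.

Run:
```python
from h import *
p=np.load('top0p.npy');d=np.load('top0.npy');W,_=world('top',d)
c=p[110:330,190:470][:,:,::-1];c=cv2.convertScaleAbs(c,alpha=1.3)
cv2.imwrite('pics/crop1.png',cv2.resize(c,None,fx=2.8,fy=2.7,interpolation=cv2.INTER_CUBIC))
def comp(u0,v0,u1,v1,zlo,zhi,nm):
    w=W[v0:v1,u0:u1];m=(w[...,2]>zlo)&(w[...,2]<zhi)
    q=w[m]; 
    if len(q)<4: print(nm,len(q));return
    r=cv2.minAreaRect((q[:,:2]*1000).astype(np.float32));print(nm,len(q),'mean',q.mean(0).round(4),'zmax',q[:,2].max().round(4),'rect',np.round(r[0],1),np.round(r[1],1),round(r[2],1))
print('bench z',np.median(W[200:320,170:210,2]),np.median(W[300:340,380:440,2]))
comp(235,105,300,185,.012,.06,'A');comp(208,195,268,240,.012,.06,'B');comp(235,250,300,330,.012,.06,'C')
comp(318,204,335,220,.008,.06,'stud');comp(346,229,364,245,.006,.06,'pin');comp(340,172,379,217,.018,.06,'cradle')
comp(376,170,460,230,.036,.06,'bridge');comp(376,170,460,230,.004,.06,'strap')
comp(328,266,372,310,.01,.06,'cast');comp(312,110,375,160,.012,.08,'drill');comp(190,150,222,185,.012,.08,'jar')
# yellow rings
hsv=cv2.cvtColor(p,cv2.COLOR_RGB2HSV)
m=((hsv[...,1]>110)&(hsv[...,0]>15)&(hsv[...,0]<40)&(hsv[...,2]>60)).astype(np.uint8)
n,l,s,ce=cv2.connectedComponentsWithStats(m)
for k in range(1,n):
    if s[k,4]>5: print('yellow',s[k],ce[k].round(1),onplane('top',[ce[k]],0)[0].round(4))
```

```text
bench z -0.0004428415542018782 -0.00013501606517196674
A 876 mean [0.7431 0.0953 0.0292] zmax 0.0372 rect [751.4  92.7] [ 32.6 173.9] 59.1
B 527 mean [0.578  0.1815 0.0226] zmax 0.0278 rect [581.5 184.9] [131.3  24.3] 50.1
C 1034 mean [0.4065 0.1244 0.0302] zmax 0.0355 rect [410.2 121.8] [ 31.6 172.8] 51.2
stud 12 mean [ 0.579  -0.028   0.0161] zmax 0.0214 rect [578.9 -28.4] [7.1 5.8] 82.9
pin 11 mean [ 0.5157 -0.0923  0.0132] zmax 0.0154 rect [515.4 -92.4] [4.9 7.2] 81.0
cradle 74 mean [ 0.6116 -0.1213  0.0272] zmax 0.0329 rect [ 611.1 -116.7] [77.9 46.7] 20.0
bridge 571 mean [ 0.584  -0.2515  0.0473] zmax 0.0512 rect [ 584.9 -251.9] [121.9  26.1] 53.9
strap 904 mean [ 0.5873 -0.2457  0.0347] zmax 0.0512 rect [ 594.9 -246.5] [196.3 148.2] 85.3
cast 766 mean [ 0.3937 -0.0639  0.0218] zmax 0.0419 rect [393.9 -65.3] [60.3 65.9] 46.9
drill 1278 mean [ 0.7616 -0.0892  0.0296] zmax 0.0481 rect [765.3 -91. ] [ 70.4 110.5] 20.9
jar 406 mean [0.7014 0.254  0.0414] zmax 0.0536 rect [704.3 255.6] [46.8 45.9] 61.8
yellow [322 208   8   8  29] [324.9 212.2] [ 0.5801 -0.0291  0.    ]
yellow [351 232   8   8  31] [354.  235.8] [ 0.5161 -0.0926  0.    ]
```

View pics/crop1.png

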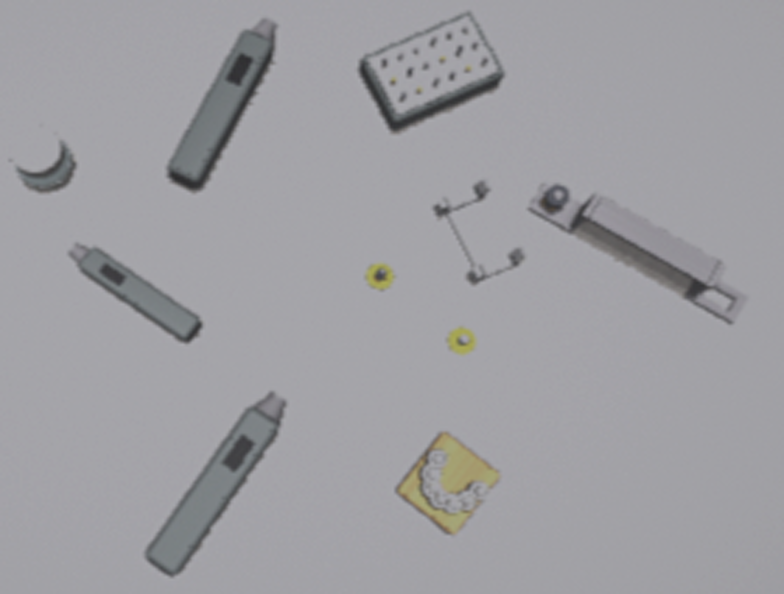

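The crop confirms it: B at top-view (239,218) measures 131×24 mm, while the other two are about 173×32 mm, so B is the handpiece. From stud and pin, the jig yaw is about 109.8° with the bolt at (0.635,-0.184). The cradle measurement agrees. The strap is at about 233.8°, or 2.16 rad open.

```bash
cat >> h.py <<'E'
def go(x,y,z,yaw,tilt=None):
    "print tool-frame shift/turn from measured pose to (x,y,z), tool down with yaw"
    s=telemetry.get_obs();A=R.from_euler('xyz',s['tcp_rot'],degrees=True);B=R.from_euler('xyz',[180,0,yaw],degrees=True)
    if tilt is not None: B=R.from_rotvec(tilt)*B
    print('pos',s['ee_pos'].round(4),s['tcp_rot'].round(2),'op',round(s['opening'],4),'F',s['wrist_force'].round(1),'t',s['time'],'q',s['q'].round(0))
    print('shift',A.inv().apply(np.array([x,y,z])-s['ee_pos']).round(4),'rot',(A.inv()*B).as_rotvec().round(4))
E
python3 -m inch '[[-0.2,-0.09,0.03,0,0,-0.5,0],[-0.4,-0.18,0.05,0,0,-1.117,0],[-0.52,-0.231,0.08,0,0,-1.117,0],[-0.52,-0.231,0.08,0,0,-1.117,0],[-0.52,-0.231,0.08,0,0,-1.117,0],[-0.52,-0.231,0.08,0,0,-1.117,0],[-0.52,-0.231,0.08,0,0,-1.117,0],[-0.52,-0.231,0.08,0,0,-1.117,0],[-0.52,-0.231,0.08,0,0,-1.117,0],[-0.52,-0.231,0.08,0,0,-1.117,0],[-0.52,-0.231,0.08,0,0,-1.117,0],[-0.52,-0.231,0.08,0,0,-1.117,0]]' 40
python3 -c "
from h import *
go(.5815,.185,.10,230.1)"
```

```text
time: 1.1
ee_pos: [0.4953, 0.2516, 0.1666]
tcp_rot: [180.0, -0.0, -129.8]
wrist_force: [0.6, 1.7, -0.6]
opening: 0.0854
pos [0.4953 0.2516 0.1666] [ 1.7999e+02 -1.0000e-02 -1.2981e+02] op 0.0854 F [ 0.6  1.7 -0.6] t 1.1 q [ 27.   5.   3.  88.   0. -23.]
shift [-0.004  -0.1089  0.0666] rot [ 0.0001 -0.0002  0.0016]
```

```bash
python3 -m inch '[[-0.004,-0.1,0.05,0,0,0,0],[-0.004,-0.1,0.05,0,0,0,0],[-0.004,-0.1,0.05,0,0,0,0],[-0.004,-0.1,0.05,0,0,0,0],[-0.004,-0.1,0.05,0,0,0,0],[-0.004,-0.1,0.05,0,0,0,0]]'
python3 - <<'E'
from h import *
go(.5815,.185,.006,230.1)
p,d=optics.camera('side');W,_=world('side',d)
w=W[200:250,235:265];q=w[(w[...,2]>.012)&(w[...,2]<.032)]
r=cv2.minAreaRect((q[:,:2]*1000).astype(np.float32));print(len(q),r)
E
```

```text
time: 1.6
ee_pos: [0.5731, 0.1923, 0.1171]
tcp_rot: [180.0, -0.0, -129.9]
wrist_force: [0.0, 0.8, 0.3]
opening: 0.0856
pos [0.5731 0.1923 0.1171] [ 1.7997e+02 -3.0000e-02 -1.2987e+02] op 0.0856 F [0.  0.8 0.3] t 1.6 q [ 19.  12.   5.  83.   0. -32.]
shift [ 0.0002 -0.0112  0.1111] rot [ 0.0006 -0.0005  0.0005]
311 ((607.8557739257812, 201.1357421875), (195.80355834960938, 41.130615234375), 38.8356819152832)
```

```bash
python3 -m inch '[[0,-0.011,0.04,0,0,0,0],[0,-0.011,0.08,0,0,0,0],[0,-0.011,0.1,0,0,0,0],[0,-0.011,0.11,0,0,0,0],[0,-0.011,0.11,0,0,0,0],[0,-0.011,0.11,0,0,0,0.9],[0,-0.011,0.11,0,0,0,0.9],[0,-0.011,0.11,0,0,0,0.9],[0,-0.011,0.11,0,0,0,0.9],[0,-0.011,0.11,0,0,0,0.9],[0,-0.011,0.11,0,0,0,0.9],[0,-0.011,0.11,0,0,0,0.9]]' 50
python3 - <<'E'
from h import *
go(.611,-.116,.12,199.8)
E
```

```text
time: 2.65
ee_pos: [0.5826, 0.1854, 0.0084]
tcp_rot: [-179.9, 0.1, -129.9]
wrist_force: [0.0, 0.7, 5.7]
opening: 0.0229
pos [0.5826 0.1854 0.0084] [-1.7994e+02  1.0000e-01 -1.2986e+02] op 0.0229 F [0.  0.7 5.7] t 2.65 q [ 18.  15.  -4.  72.   0. -32.]
shift [ 0.213  -0.215  -0.1117] rot [-0.0006  0.002   0.5295]
```

```bash
python3 -m inch '[[0,0,-0.04,0,0,0,0.9],[0,0,-0.08,0,0,0,0.9],[0.05,-0.05,-0.1,0,0,0.1,0.9],[0.08,-0.08,-0.11,0,0,0.2,0.9],[0.105,-0.105,-0.11,0,0,0.3,0.9],[0.13,-0.13,-0.11,0,0,0.4,0.9],[0.155,-0.155,-0.11,0,0,0.5,0.9],[0.18,-0.18,-0.11,0,0,0.53,0.9],[0.2,-0.2,-0.11,0,0,0.53,0.9],[0.213,-0.215,-0.11,0,0,0.53,0.9],[0.213,-0.215,-0.11,0,0,0.53,0.9],[0.213,-0.215,-0.11,0,0,0.53,0.9]]'
python3 - <<'E'
from h import *
go(.611,-.116,.06,199.8)
for n in('top','side'):
    p,d=optics.camera(n);np.save(n+'1.npy',d);np.save(n+'1p.npy',p)
    c=p[130:250,290:430] if n=='top' else p[210:320,300:450]
    cv2.imwrite(f'pics/c_{n}1.png',cv2.convertScaleAbs(cv2.resize(c[:,:,::-1],None,fx=2.7,fy=3,interpolation=3),alpha=1.3))
a=cv2.imread('pics/c_top1.png');b=cv2.imread('pics/c_side1.png');h=min(a.shape[0],b.shape[0])
cv2.imwrite('pics/c1.png',np.hstack([a[:h],b[:h]]))
E
```

```text
time: 3.65
ee_pos: [0.6101, -0.1173, 0.1166]
tcp_rot: [180.0, -0.0, -160.4]
wrist_force: [1.4, 1.1, -1.6]
opening: 0.0225
pos [ 0.6101 -0.1173  0.1166] [ 1.7996e+02 -4.0000e-02 -1.6036e+02] op 0.0225 F [ 1.4  1.1 -1.6] t 3.65 q [-11.  14.   8.  84.   0. -31.]
shift [-0.0013  0.0009  0.0566] rot [ 0.0007 -0.0008 -0.0028]
```

View pics/c1.png

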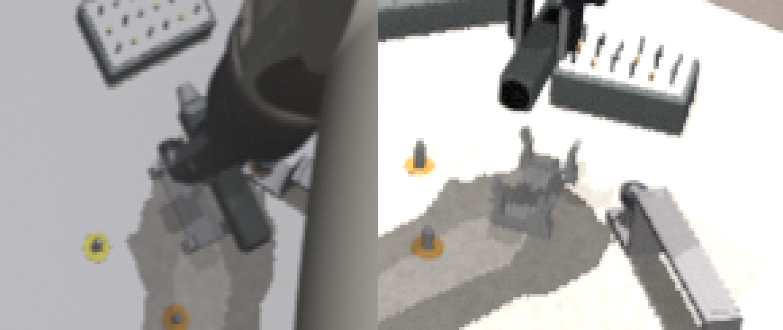

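Left shows the handpiece held level above the cradle, right the side view with the cradle empty. Now a check of jig and held-handpiece position against the side camera.

Run:
```python
from h import *
W,_=world('side',np.load('side0.npy'))
def comp(W,u0,v0,u1,v1,zlo,zhi,nm):
    w=W[v0:v1,u0:u1];q=w[(w[...,2]>zlo)&(w[...,2]<zhi)]
    r=cv2.minAreaRect((q[:,:2]*1000).astype(np.float32));print(nm,len(q),q.mean(0).round(4),np.round(r[0],1),np.round(r[1],1),round(r[2],1))
comp(W,308,252,324,272,.008,.06,'stud');comp(W,311,281,326,297,.006,.06,'pin');comp(W,340,250,378,290,.018,.06,'cradle');comp(W,383,265,440,345,.042,.06,'bridge')
p=np.load('side0p.npy');hsv=cv2.cvtColor(p,cv2.COLOR_RGB2HSV)
m=((hsv[...,1]>110)&(hsv[...,0]>10)&(hsv[...,0]<40)&(hsv[...,2]>60)).astype(np.uint8);m[295:]=0
n,l,s,ce=cv2.connectedComponentsWithStats(m)
for k in range(1,n):
    if s[k,4]>5: print('yellow',s[k],onplane('side',[(s[k,0]+s[k,2]/2-.5,s[k,1]+s[k,3]/2-.5)],0)[0].round(4))
# held piece, world z .1-.14, near
for n in('top','side'):
    W,_=world(n,np.load(n+'1.npy'));u=np.array([np.cos(np.radians(19.8)),np.sin(np.radians(19.8))])
    q=W.reshape(-1,3);q=q[(q[:,2]>.112)&(q[:,2]<.135)]
    r=q[:,:2]-[.6101,-.1173];a=r@u;b=r@[-u[1],u[0]];k=(abs(a)<.08)&(abs(b)<.02)
    print(n,k.sum(),'along',a[k].min().round(4),a[k].max().round(4))
    for lo,hi in((-.07,-.05),(-.05,-.03),(.03,.05)):
        j=k&(a>lo)&(a<hi)
        if j.sum(): print(lo,j.sum(),'b',b[j].min().round(4),b[j].max().round(4),'z',q[j,2].max().round(4))
```

```text
stud 24 [ 0.5793 -0.0316  0.0153] [579.7 -30.7] [7.2 7. ] 89.8
pin 21 [ 0.5159 -0.0947  0.0125] [516.  -94.5] [7.9 5.8] 43.2
cradle 123 [ 0.608  -0.1176  0.0273] [ 612.9 -117.3] [83.3 48.2] 19.7
bridge 714 [ 0.5809 -0.2578  0.0475] [ 585.  -253.8] [124.3  25.2] 53.2
yellow [310 263  11   5  32] [ 0.582  -0.0303  0.    ]
yellow [313 289  11   6  43] [ 0.5181 -0.0944  0.    ]
top 521 along -0.0674 0.0634
-0.07 118 b -0.01 0.014 z 0.134
-0.05 126 b -0.0092 0.0144 z 0.1348
0.03 91 b -0.0066 0.0145 z 0.1347
side 557 along -0.0682 0.0578
-0.07 200 b -0.0114 0.0126 z 0.135
-0.05 94 b -0.0114 0.0122 z 0.1349
0.03 22 b 0.0003 0.0119 z 0.1347
```

```bash
python3 -c "
from h import *
go(.6143,-.1176,.02,199.8)"
python3 -m inch '[[-0.004,0.001,0.03,0,0,-0.003,0.9],[-0.004,0.001,0.06,0,0,-0.003,0.9],[-0.004,0.001,0.075,0,0,-0.003,0.9],[-0.004,0.001,0.085,0,0,-0.003,0.9],[-0.004,0.001,0.09,0,0,-0.003,0.9],[-0.004,0.001,0.094,0,0,-0.003,0.9],[-0.004,0.001,0.096,0,0,-0.003,0.9],[-0.004,0.001,0.096,0,0,-0.003,0.9],[-0.004,0.001,0.096,0,0,-0.003,0.9]]'
python3 -c "
from h import *
go(.6143,-.1176,.0185,199.8)"
```

```text
pos [ 0.6102 -0.1155  0.1169] [ 1.7997e+02 -2.0000e-02 -1.6021e+02] op 0.0228 F [ 0.1  0.1 -2.1] t 3.75 q [-11.  14.   8.  84.   0. -31.]
shift [-0.0031 -0.0034  0.0969] rot [ 0.0006 -0.0004 -0.0002]
time: 4.5
ee_pos: [0.6151, -0.1141, 0.0223]
tcp_rot: [-179.8, 0.1, -160.0]
wrist_force: [4.4, -8.3, -2.3]
opening: 0.0224
pos [ 0.6151 -0.1141  0.0223] [-1.7978e+02  1.0000e-01 -1.6004e+02] op 0.0224 F [ 4.4 -8.3 -2.3] t 4.5 q [-10.  16.  -0.  73.  -0. -30.]
shift [ 0.0019 -0.003   0.0038] rot [-0.0038  0.0017  0.0028]
```

```bash
python3 -m inch '[[0.001,-0.002,0,0,0,0,0.9],[0.001,-0.003,0.001,0,0,0,0.9],[0.001,-0.003,0.003,0,0,0,0.9],[0.001,-0.003,0.004,0,0,0,0.9],[0.001,-0.003,0.004,0,0,0,0.9]]'
python3 -c "
from h import *
go(.6143,-.1176,.0185,199.8)"
```

```text
time: 4.92
ee_pos: [0.6142, -0.1163, 0.0184]
tcp_rot: [-180.0, 0.1, -160.0]
wrist_force: [-2.7, 1.5, 7.3]
opening: 0.0228
pos [ 0.6142 -0.1163  0.0184] [-1.7999e+02  6.0000e-02 -1.6000e+02] op 0.0228 F [-2.7  1.5  7.3] t 4.9167 q [-11.  16.  -1.  73.   0. -31.]
shift [ 0.0004 -0.0013 -0.0001] rot [-0.0001  0.0011  0.0035]
```

Seated: 7 N up at the expected height. Release, rise, and check.

```bash
python3 -m inch '[[0,0,0,0,0,0,0],[0,0,0,0,0,0,0],[0,0,0,0,0,0,0],[0,0,0,0,0,0,0],[0,0,0,0,0,0,0],[0,0,0,0,0,0,0],[0,0,-0.04,0,0,0,0],[0,0,-0.08,0,0,0,0],[0,0,-0.12,0,0,0,0],[0,0,-0.14,0,0,0,0],[0,0,-0.14,0,0,0,0],[0,0,-0.14,0,0,0,0]]'
python3 - <<'E'
from h import *
s=telemetry.get_obs();print(s['ee_pos'],s['opening'],s['time'])
u=np.array([np.cos(np.radians(19.8)),np.sin(np.radians(19.8))])
for n in('top','side'):
    p,d=optics.camera(n);np.save(n+'2.npy',d);np.save(n+'2p.npy',p);W,_=world(n,d)
    c=p[130:250,290:430] if n=='top' else p[210:320,300:450]
    cv2.imwrite(f'pics/c_{n}2.png',cv2.convertScaleAbs(cv2.resize(c[:,:,::-1],None,fx=2.7,fy=3,interpolation=3),alpha=1.3))
    q=W.reshape(-1,3);r=q[:,:2]-[.6115,-.117];a=r@u;b=r@[-u[1],u[0]]
    k=(abs(a)<.09)&(abs(b)<.013)&(q[:,2]<.05)&(q[:,2]>.016)
    j=k&(abs(b)<.006)&(abs(a)<.05);print(n,'along',a[k].min().round(4),a[k].max().round(4),'z',np.percentile(q[j,2],[50,90]).round(4),np.polyfit(a[j&(q[:,2]>.028)],q[j&(q[:,2]>.028),2],1).round(4))
a=cv2.imread('pics/c_top2.png');b=cv2.imread('pics/c_side2.png');h=min(a.shape[0],b.shape[0])
cv2.imwrite('pics/c2.png',np.hstack([a[:h],b[:h]]))
E
```

```text
time: 5.92
ee_pos: [0.6147, -0.1171, 0.1587]
tcp_rot: [-179.9, 0.1, -160.1]
wrist_force: [-0.1, 0.3, -0.3]
opening: 0.0855
[ 0.61470401 -0.11713141  0.15867809] 0.08551979464808214 5.9167
top along -0.0647 0.0663 z [0.0338 0.0357] [0.0067 0.0338]
side along -0.0659 0.0678 z [0.0355 0.0368] [0.0087 0.0355]
```

View pics/c2.png

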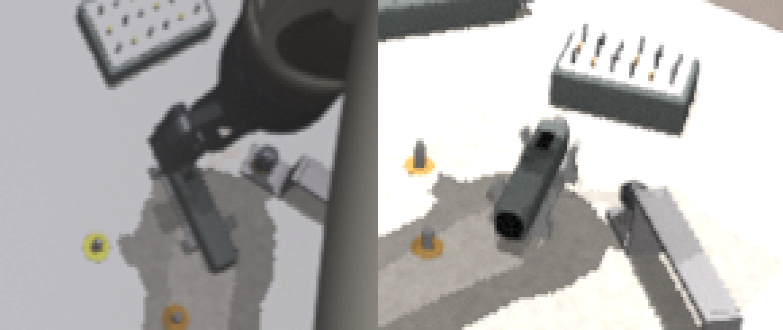

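The handpiece is seated: it sits centrally along the cradle (ends about ±66 mm), with its top at 34 mm and level, between the cheeks in both views. Now the strap.

```bash
python3 -c "
from h import *
go(.5643,-.2825,.11,233.5)"
python3 -m inch '[[0.04,0.04,0,0,0,-0.1,0],[0.07,0.08,0,0,0,-0.2,0],[0.09,0.11,0.02,0,0,-0.3,0],[0.104,0.139,0.04,0,0,-0.4,0],[0.104,0.139,0.05,0,0,-0.5,0],[0.104,0.139,0.05,0,0,-0.586,0],[0.104,0.139,0.05,0,0,-0.586,0],[0.104,0.139,0.05,0,0,-0.586,0]]' 60
python3 - <<'E'
from h import *
go(.5643,-.2825,.026,233.5)
p,d=optics.camera('top');q,e=optics.camera('side');np.save('s3.npy',e)
cv2.imwrite('pics/c3.png',cv2.convertScaleAbs(cv2.resize(q[200:360,300:500][:,:,::-1],None,fx=3.5,fy=3.5,interpolation=3),alpha=1.2))
E
```

```text
pos [ 0.6136 -0.1169  0.1559] [ 1.7995e+02 -8.0000e-02 -1.6005e+02] op 0.0853 F [ 0.1 -0.5 -0.7] t 6.0167 q [-11.  15.  13.  88.  -0. -31.]
shift [ 0.1027 -0.1389  0.0459] rot [ 0.0012 -0.0011 -0.5856]
time: 6.68
ee_pos: [0.4684, -0.0217, 0.1063]
tcp_rot: [179.9, -0.0, -126.6]
wrist_force: [0.5, 0.7, 0.6]
opening: 0.0852
pos [ 0.4684 -0.0217  0.1063] [ 1.7994e+02 -4.0000e-02 -1.2661e+02] op 0.0852 F [0.5 0.7 0.6] t 6.6833 q [ -3.  -7. -15.  82.  -0. -56.]
shift [ 0.152  -0.2326  0.0802] rot [ 0.001  -0.0007 -0.002 ]
```

I typed the y sign wrong there, which was harmless at that height. Correcting it.

```bash
python3 -m inch '[[0.022,-0.033,0,0,0,0,0],[0.044,-0.067,0,0,0,0,0],[0.065,-0.1,0,0,0,0,0],[0.087,-0.133,0,0,0,0,0],[0.109,-0.167,0,0,0,0,0],[0.13,-0.2,0,0,0,0,0],[0.152,-0.233,0,0,0,-0.002,0],[0.152,-0.233,0.01,0,0,-0.002,0],[0.152,-0.233,0.01,0,0,-0.002,0],[0.152,-0.233,0.01,0,0,-0.002,0]]' 60
python3 - <<'E'
from h import *
go(.5643,-.2825,.026,233.5)
q,e=optics.camera('side');np.save('s3.npy',e)
cv2.imwrite('pics/c3.png',cv2.convertScaleAbs(cv2.resize(q[200:360,300:500][:,:,::-1],None,fx=3.5,fy=3.5,interpolation=3),alpha=1.2))
E
```

```text
time: 7.62
ee_pos: [0.5653, -0.2828, 0.096]
tcp_rot: [179.9, -0.0, -126.5]
wrist_force: [-0.2, 0.3, -0.1]
opening: 0.0856
pos [ 0.5653 -0.2828  0.096 ] [ 1.7987e+02 -1.0000e-02 -1.2649e+02] op 0.0856 F [-0.2  0.3 -0.1] t 7.6167 q [-27.  16.   8.  82.   0. -80.]
shift [0.0003 0.0008 0.07  ] rot [ 0.0023 -0.0002  0.0001]
```

View pics/c3.png

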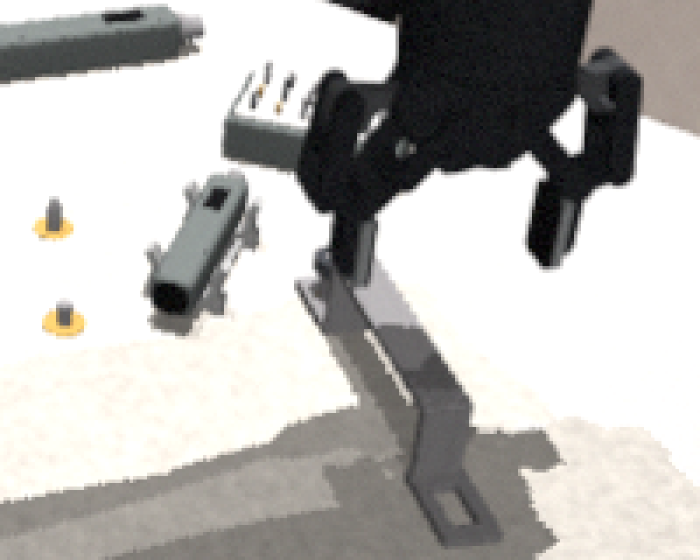

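The jaws straddle the bridge squarely, and the handpiece sits in the cradle. Descend and pinch.

```bash
python3 -m inch '[[0,0,0.03,0,0,0,0],[0,0,0.055,0,0,0,0],[0,0,0.07,0,0,0,0],[0,0,0.07,0,0,0,0],[0,0,0.07,0,0,0,0.9],[0,0,0.07,0,0,0,0.9],[0,0,0.07,0,0,0,0.9],[0,0,0.07,0,0,0,0.9],[0,0,0.07,0,0,0,0.9],[0,0,0.07,0,0,0,0.9],[0,0,0.07,0,0,0,0.9],[0,0,0.07,0,0,0,0.9]]' 60
python3 - <<'E'
from h import *
go(.5643,-.2825,.026,233.5)
# lift plan: rotate about (x=-14) in strap coordinates; tool x along strap, z down
th=.175;x=134*np.cos(th)-26*np.sin(th)-134;z=134*np.sin(th)+26*np.cos(th)-26
print('lift',x,-z,th)
E
```

```text
time: 8.67
ee_pos: [0.5662, -0.2827, 0.0284]
tcp_rot: [-179.9, 0.0, -126.4]
wrist_force: [-0.0, 0.9, 5.4]
opening: 0.0223
pos [ 0.5662 -0.2827  0.0284] [-1.7991e+02  3.0000e-02 -1.2636e+02] op 0.0223 F [-0.   0.9  5.4] t 8.6667 q [-27.  17.   1.  74.   0. -80.]
shift [0.001  0.0017 0.0024] rot [-0.0015  0.0005  0.0024]
lift -6.573455364172403 -22.93338044907013 0.175
```

```bash
python3 -m inch '[[-0.0013,0,-0.006,0,0.044,0,0.9],[-0.0028,0,-0.0117,0,0.088,0,0.9],[-0.0045,0,-0.0173,0,0.131,0,0.9],[-0.0066,0,-0.023,0,0.175,0,0.9],[-0.0066,0,-0.023,0,0.175,0,0.9],[-0.0066,0,-0.023,0,0.175,0,0.9]]'
cat >> h.py <<'E'
BOLT=np.array([.6357,-.186])
def arc(dphi,n,bolt=BOLT):
    "swing measured pose about vertical axis at bolt by dphi deg in n steps; print tool-frame rows"
    s=telemetry.get_obs();A=R.from_euler('xyz',s['tcp_rot'],degrees=True);P=s['ee_pos']
    rel=P-np.array([*bolt,0]);x=A.apply([1,0,0])
    print('pos',P.round(4),'r',np.hypot(*rel[:2]).round(4),'az',np.degrees(np.arctan2(rel[1],rel[0])).round(2)%360,'tool az',np.degrees(np.arctan2(x[1],x[0])).round(2)%360,'tilt',np.arcsin(x[2]).round(3),'op',s['opening'].round(4),'F',s['wrist_force'].round(1),'M',s['torque'].round(2),'t',s['time'])
    for k in range(1,n+1):
        T=R.from_euler('z',dphi*k/n,degrees=True)
        print(np.r_[A.inv().apply(T.apply(rel)-rel).round(4),(A.inv()*T*A).as_rotvec().round(4)].tolist())
E
python3 -c "
from h import *
arc(-40,11)"
```

```text
time: 9.17
ee_pos: [0.5702, -0.2767, 0.05]
tcp_rot: [180.0, -10.0, -126.3]
wrist_force: [0.2, 0.2, -2.2]
opening: 0.0223Traceback (most recent call last):
  File "<string>", line 3, in <module>
    arc(-40,11)
    ~~~^^^^^^^^
  File "h.py", line 35, in arc
    print('pos',P.round(4),'r',np.hypot(*rel[:2]).round(4),'az',np.degrees(np.arctan2(rel[1],rel[0])).round(2)%360,'tool az',np.degrees(np.arctan2(x[1],x[0])).round(2)%360,'tilt',np.arcsin(x[2]).round(3),'op',s['opening'].round(4),'F',s['wrist_force'].round(1),'M',s['torque'].round(2),'t',s['time'])
                                                                                                                                                                                                                 ^^^^^^^^^^^^^^^^^^
AttributeError: 'float' object has no attribute 'round'
```

```bash
sed -i "s/s\['opening'\].round(4),'F'/round(s['opening'],4),'F'/" h.py
python3 - <<'E'
from h import *
arc(-44,11)
p,e=optics.camera('side')
W,_=world('side',e)
cv2.imwrite('pics/c4.png',cv2.convertScaleAbs(cv2.resize(p[200:360,300:500][:,:,::-1],None,fx=3.5,fy=3.5,interpolation=3),alpha=1.2))
E
```

```text
pos [ 0.5702 -0.2767  0.05  ] r 0.1119 az 234.17000000000002 tool az 233.7 tilt 0.174 op 0.0223 F [ 0.2  0.2 -2.2] M [ 0.26 -0.34 -0.04] t 9.1667
[-0.0002, 0.0078, -0.0, -0.0121, -0.0, 0.0688]
[-0.0009, 0.0156, -0.0002, -0.0241, -0.0, 0.1375]
[-0.0022, 0.0233, -0.0004, -0.0362, -0.0, 0.2063]
[-0.004, 0.0309, -0.0007, -0.0483, -0.0, 0.2751]
[-0.0063, 0.0383, -0.0011, -0.0603, -0.0, 0.3438]
[-0.0092, 0.0456, -0.0016, -0.0724, -0.0, 0.4126]
[-0.0125, 0.0526, -0.0022, -0.0844, -0.0, 0.4813]
[-0.0163, 0.0594, -0.0029, -0.0965, -0.0, 0.5501]
[-0.0205, 0.066, -0.0036, -0.1086, -0.0, 0.6189]
[-0.0252, 0.0721, -0.0044, -0.1206, -0.0, 0.6876]
[-0.0303, 0.078, -0.0053, -0.1327, -0.0, 0.7564]
```

View pics/c4.png

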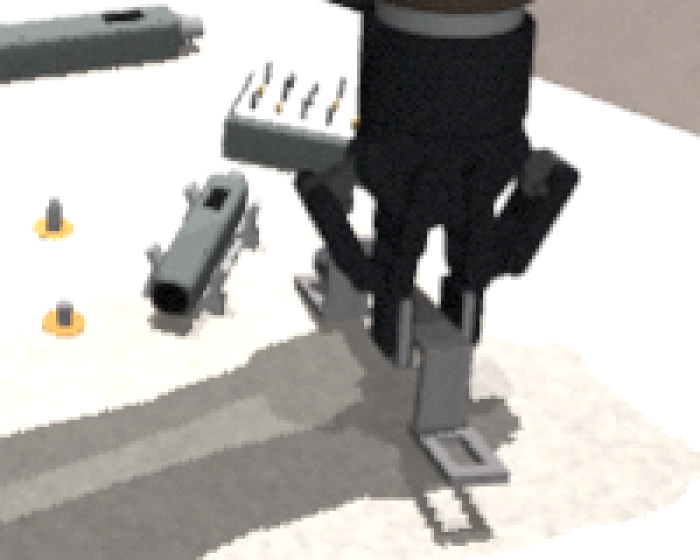

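The strap is pinched and its slot end raised well clear, with its shadow visible below. Swing the first 44°.

```bash
python3 -m inch '[[-0.0002,0.0078,0,-0.0121,0,0.0688,0.9],[-0.0009,0.0156,-0.0002,-0.0241,0,0.1375,0.9],[-0.0022,0.0233,-0.0004,-0.0362,0,0.2063,0.9],[-0.004,0.0309,-0.0007,-0.0483,0,0.2751,0.9],[-0.0063,0.0383,-0.0011,-0.0603,0,0.3438,0.9],[-0.0092,0.0456,-0.0016,-0.0724,0,0.4126,0.9],[-0.0125,0.0526,-0.0022,-0.0844,0,0.4813,0.9],[-0.0163,0.0594,-0.0029,-0.0965,0,0.5501,0.9],[-0.0205,0.066,-0.0036,-0.1086,0,0.6189,0.9],[-0.0252,0.0721,-0.0044,-0.1206,0,0.6876,0.9],[-0.0303,0.078,-0.0053,-0.1327,0,0.7564,0.9],[-0.0303,0.078,-0.0053,-0.1327,0,0.7564,0.9]]'
python3 -c "
from h import *
arc(-44,11)"
```

```text
time: 10.22
ee_pos: [0.5245, -0.2058, 0.0497]
tcp_rot: [180.0, -10.0, -170.6]
wrist_force: [-0.8, -0.3, -1.1]
opening: 0.0226
pos [ 0.5245 -0.2058  0.0497] r 0.113 az 190.12 tool az 189.44 tilt 0.174 op 0.0226 F [-0.8 -0.3 -1.1] M [-0.13 -0.16 -0.03] t 10.2167
[-0.0002, 0.0079, -0.0, -0.0121, -0.0, 0.0688]
[-0.0009, 0.0157, -0.0002, -0.0242, -0.0001, 0.1375]
[-0.0022, 0.0235, -0.0004, -0.0363, -0.0001, 0.2063]
[-0.0039, 0.0312, -0.0007, -0.0485, -0.0001, 0.275]
[-0.0063, 0.0387, -0.0011, -0.0606, -0.0002, 0.3438]
[-0.0091, 0.0461, -0.0016, -0.0727, -0.0002, 0.4125]
[-0.0124, 0.0532, -0.0022, -0.0848, -0.0002, 0.4813]
[-0.0162, 0.0601, -0.0028, -0.0969, -0.0003, 0.55]
[-0.0205, 0.0666, -0.0036, -0.109, -0.0003, 0.6188]
[-0.0252, 0.0729, -0.0044, -0.1211, -0.0003, 0.6875]
[-0.0303, 0.0788, -0.0053, -0.1333, -0.0003, 0.7563]
```

```bash
python3 -m inch '[[-0.0002,0.0079,0,-0.0121,0,0.0688,0.9],[-0.0009,0.0157,-0.0002,-0.0241,0,0.1375,0.9],[-0.0022,0.0235,-0.0004,-0.0362,0,0.2063,0.9],[-0.004,0.0312,-0.0007,-0.0483,0,0.2751,0.9],[-0.0063,0.0387,-0.0011,-0.0605,0,0.3438,0.9],[-0.0091,0.0461,-0.0016,-0.0726,0,0.4126,0.9],[-0.0124,0.0532,-0.0022,-0.0847,0,0.4813,0.9],[-0.0162,0.0601,-0.0029,-0.0968,0,0.5501,0.9],[-0.0205,0.0666,-0.0036,-0.1089,0,0.6189,0.9],[-0.0252,0.0729,-0.0044,-0.121,0,0.6876,0.9],[-0.0303,0.0788,-0.0053,-0.133,0,0.7564,0.9],[-0.0303,0.0788,-0.0053,-0.133,0,0.7564,0.9]]'
python3 -c "
from h import *
arc(-33,9)"
```

```text
time: 11.22
ee_pos: [0.5426, -0.1234, 0.0498]
tcp_rot: [-180.0, -9.9, 145.6]
wrist_force: [-0.1, -0.5, -1.4]
opening: 0.0225
pos [ 0.5426 -0.1234  0.0498] r 0.1122 az 146.08 tool az 145.58 tilt 0.173 op 0.0225 F [-0.1 -0.5 -1.4] M [-0.24 -0.19  0.01] t 11.2167
[-0.0002, 0.0072, -0.0, -0.011, 0.0, 0.063]
[-0.0008, 0.0143, -0.0001, -0.0221, 0.0, 0.1261]
[-0.0018, 0.0214, -0.0003, -0.0331, 0.0, 0.1891]
[-0.0034, 0.0285, -0.0006, -0.0442, 0.0, 0.2521]
[-0.0053, 0.0354, -0.0009, -0.0552, 0.0, 0.3152]
[-0.0077, 0.0421, -0.0013, -0.0662, 0.0, 0.3782]
[-0.0105, 0.0487, -0.0018, -0.0773, 0.0, 0.4413]
[-0.0137, 0.0551, -0.0024, -0.0883, 0.0, 0.5043]
[-0.0173, 0.0613, -0.003, -0.0993, 0.0, 0.5673]
```

```bash
python3 -m inch '[[-0.0002,0.0072,0,-0.011,0,0.063,0.9],[-0.0008,0.0143,-0.0001,-0.0221,0,0.1261,0.9],[-0.0018,0.0214,-0.0003,-0.0331,0,0.1891,0.9],[-0.0034,0.0285,-0.0006,-0.0442,0,0.2521,0.9],[-0.0053,0.0354,-0.0009,-0.0552,0,0.3152,0.9],[-0.0077,0.0421,-0.0013,-0.0662,0,0.3782,0.9],[-0.0105,0.0487,-0.0018,-0.0773,0,0.4413,0.9],[-0.0137,0.0551,-0.0024,-0.0883,0,0.5043,0.9],[-0.0173,0.0613,-0.003,-0.0993,0,0.5673,0.9],[-0.0173,0.0613,-0.003,-0.0993,0,0.5673,0.9]]'
python3 - <<'E'
from h import *
arc(-3,1)
for n in('top','side'):
    p,d=optics.camera(n);np.save(n+'5.npy',d);np.save(n+'5p.npy',p)
    c=p[150:250,290:430] if n=='top' else p[200:310,290:430]
    cv2.imwrite(f'pics/c_{n}5.png',cv2.convertScaleAbs(cv2.resize(c[:,:,::-1],(390,300),interpolation=3),alpha=1.3))
cv2.imwrite('pics/c5.png',np.hstack([cv2.imread('pics/c_top5.png'),cv2.imread('pics/c_side5.png')]))
E
```

```text
time: 12.05
ee_pos: [0.5916, -0.0829, 0.0497]
tcp_rot: [-180.0, -9.9, 112.7]
wrist_force: [-0.3, 1.5, -0.3]
opening: 0.0225
pos [ 0.5916 -0.0829  0.0497] r 0.1121 az 113.15 tool az 112.68 tilt 0.173 op 0.0225 F [-0.3  1.5 -0.3] M [ 0.05 -0.03 -0.01] t 12.05
[-0.0001, 0.0059, -0.0, -0.009, 0.0, 0.0516]
```

View pics/c5.png

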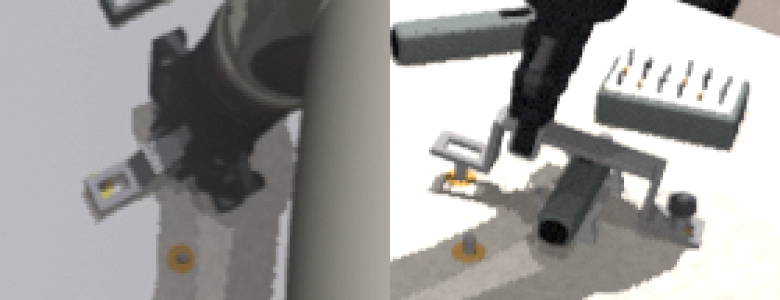

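The slot end is past the pin and hangs just above the stud, with yellow showing through the slot. Measuring the foot against the stud in each camera.

Run:
```python
from h import *
e=np.array([np.cos(np.radians(109.8)),np.sin(np.radians(109.8))]);f=np.array([-e[1],e[0]])
for n,st,box in(('top',(.579,-.0284),(300,195,345,225)),('side',(.5796,-.0307),(295,240,335,275))):
    W,_=world(n,np.load(n+'5.npy'));u0,v0,u1,v1=box;w=W[v0:v1,u0:u1].reshape(-1,3)
    r=w[:,:2]-st;a=r@e;b=r@f;k=(w[:,2]>.022)&(w[:,2]<.05)&(a>-.018)&(a<.03)&(abs(b)<.04)
    q=w[k];rc=cv2.minAreaRect((np.c_[a[k],b[k]]*1000).astype(np.float32))
    print(n,k.sum(),'a',a[k].min().round(4),a[k].max().round(4),'b',b[k].min().round(4),b[k].max().round(4),'rect',np.round(rc[0],1),np.round(rc[1],1),round(rc[2],1),'z far',q[a[k]>.012,2].mean().round(4),'z mid',q[abs(a[k])<.006,2].mean().round(4))
```

```text
top 125 a -0.018 0.0164 b -0.0065 0.0226 rect [-1.2  8.2] [34.8 27.6] 2.8 z far 0.0373 z mid 0.0353
side 157 a -0.018 0.0162 b -0.0087 0.0242 rect [-0.8  7.7] [32.9 34.1] 89.7 z far 0.039 z mid 0.0359
```

```bash
python3 -m inch '[[0,0.003,0,-0.0045,0,0.026,0.9],[-0.0001,0.0056,0,-0.0085,0,0.049,0.9],[-0.0001,0.0056,0,-0.0085,0,0.049,0.9],[-0.0001,0.0056,0,-0.0085,0,0.049,0.9]]'
python3 - <<'E'
from h import *
arc(-1,1)
e=np.array([np.cos(np.radians(109.8)),np.sin(np.radians(109.8))]);f=np.array([-e[1],e[0]])
for n,st,box in(('top',(.579,-.0284),(300,185,345,225)),('side',(.5796,-.0307),(295,235,335,275))):
    p,d=optics.camera(n)
    W,_=world(n,d);u0,v0,u1,v1=box;w=W[v0:v1,u0:u1].reshape(-1,3)
    r=w[:,:2]-st;a=r@e;b=r@f;k=(w[:,2]>.024)&(w[:,2]<.05)&(a>-.018)&(a<.03)&(abs(b)<.04)
    rc=cv2.minAreaRect((np.c_[a[k],b[k]]*1000).astype(np.float32))
    print(n,k.sum(),'b',b[k].min().round(4),b[k].max().round(4),'rect',np.round(rc[0],1),np.round(rc[1],1),round(rc[2],1))
# lowering plan from current tool axes (tilted th0) 
th0=.173
def tcp(th): return np.array([134*np.cos(th)-26*np.sin(th)-14,134*np.sin(th)+26*np.cos(th)])
for th in(.13,.09,.06,.03,0):
    D=tcp(th)-tcp(th0); tx=np.array([np.cos(th0),np.sin(th0)]);tz=np.array([np.sin(th0),-np.cos(th0)])
    print(th,(D@tx).round(2),(D@tz).round(2),'ry',round(th-th0,3))
E
```

```text
time: 12.48
ee_pos: [0.5964, -0.0809, 0.0498]
tcp_rot: [-179.9, -9.9, 109.9]
wrist_force: [1.4, 0.1, -0.5]
opening: 0.0222
pos [ 0.5964 -0.0809  0.0498] r 0.1122 az 110.51 tool az 109.88 tilt 0.173 op 0.0222 F [ 1.4  0.1 -0.5] M [-0.18 -0.24  0.05] t 12.4833
[0.0, 0.002, -0.0, -0.003, 0.0, 0.0172]
top 124 b -0.0133 0.0147 rect [-0.5  0.6] [34.5 28. ] 1.0
side 157 b -0.0161 0.015 rect [-1.  -0.3] [30.2 35.4] 85.2
0.13 0.99 5.78 ry -0.043
0.09 1.69 11.2 ry -0.083
0.06 2.08 15.28 ry -0.113
0.03 2.34 19.36 ry -0.143
0 2.48 23.45 ry -0.173
```

Centred within about 0.6 mm. Lowering partway, then checking force.

```bash
python3 -m inch '[[0.001,0,0.0058,0,-0.043,0,0.9],[0.0017,0,0.0112,0,-0.083,0,0.9],[0.002,0,0.0153,0,-0.113,0,0.9],[0.002,0,0.0153,0,-0.113,0,0.9],[0.002,0,0.0153,0,-0.113,0,0.9]]'
python3 -c "
from h import *
arc(-1,1)"
```

```text
time: 13.0
ee_pos: [0.5946, -0.076, 0.0352]
tcp_rot: [-179.9, -3.5, 109.9]
wrist_force: [0.1, 1.0, -0.9]
opening: 0.0226
pos [ 0.5946 -0.076   0.0352] r 0.1175 az 110.49 tool az 109.85 tilt 0.061 op 0.0226 F [ 0.1  1.  -0.9] M [-0.01  0.05 -0.01] t 13.0
[0.0, 0.0021, -0.0, -0.0011, 0.0, 0.0174]
```

```bash
python3 -m inch '[[0.0007,0,0.004,0,-0.03,0,0.9],[0.0013,0,0.008,0,-0.061,0,0.9],[0.0013,0,0.008,0,-0.061,0,0.9],[0.0013,0,0.008,0,-0.061,0,0.9]]'
python3 - <<'E'
from h import *
arc(-1,1)
p,d=optics.camera('side');cv2.imwrite('pics/c6.png',cv2.convertScaleAbs(cv2.resize(p[210:310,290:430][:,:,::-1],(700,500),interpolation=3),alpha=1.2))
e=np.array([np.cos(np.radians(109.8)),np.sin(np.radians(109.8))])
W,_=world('side',d);w=W[235:285,290:335].reshape(-1,3);r=w[:,:2]-[.5796,-.0307];a=r@e;b=abs(r@[-e[1],e[0]])
k=(a<.022)&(((b>.008)&(b<.013)&(a>-.015))|((a>.0145)&(b<.012)));print('foot z',np.percentile(w[k,2],[10,50,90]).round(4))
E
```

```text
time: 13.33
ee_pos: [0.5951, -0.075, 0.0284]
tcp_rot: [180.0, 0.1, 109.8]
wrist_force: [0.8, -0.1, 4.4]
opening: 0.0226
pos [ 0.5951 -0.075   0.0284] r 0.1182 az 110.11 tool az 109.8 tilt -0.001 op 0.0226 F [ 0.8 -0.1  4.4] M [-0.14 -0.03  0.02] t 13.3333
[-0.0, 0.0021, 0.0, 0.0, -0.0, 0.0175]
foot z [0.0017 0.0066 0.0085]
```

View pics/c6.png

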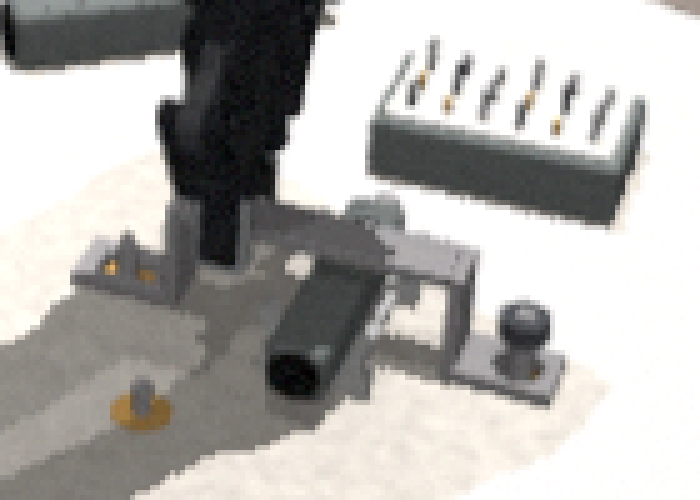

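The stud stands through the slot and the strap lies flat over the handpiece. Release, retreat straight up, and check.

```bash
python3 -m inch '[[0,0,0,0,0,0,0],[0,0,0,0,0,0,0],[0,0,0,0,0,0,0],[0,0,0,0,0,0,0],[0,0,0,0,0,0,0],[0,0,0,0,0,0,0],[0,0,-0.03,0,0,0,0],[0,0,-0.06,0,0,0,0],[0,0,-0.1,0,0,0,0],[0,0,-0.14,0,0,0,0],[0,0,-0.17,0,0,0,0],[0,0,-0.17,0,0,0,0]]'
python3 -c "
from h import *
go(.45,.1,.2,109.8)"
```

```text
time: 14.38
ee_pos: [0.5964, -0.0746, 0.2047]
tcp_rot: [179.6, 0.3, 109.8]
wrist_force: [1.1, 0.5, 0.1]
opening: 0.0853
pos [ 0.5964 -0.0746  0.2047] [179.58   0.3  109.79] op 0.0853 F [1.1 0.5 0.1] t 14.3833 q [-7. 11. 14. 92. -0. 63.]
shift [ 0.2139 -0.0786  0.003 ] rot [ 0.0074  0.0052 -0.0001]
```

```bash
python3 -m inch '[[0.035,-0.013,0,0,0,0,0],[0.07,-0.026,0,0,0,0,0],[0.105,-0.039,0,0,0,0,0],[0.14,-0.052,0,0,0,0,0],[0.175,-0.065,0,0,0,0,0],[0.21,-0.078,0,0,0,0,0],[0.21,-0.078,0,0,0,0,0],[0.21,-0.078,0,0,0,0,0]]'
python3 - <<'E'
from h import *
e=np.array([np.cos(np.radians(109.8)),np.sin(np.radians(109.8))]);u=-np.array([-e[1],e[0]])
ims=[]
for n,c0 in(('top',(.6115,-.117)),('side',(.613,-.1173))):
    p,d=optics.camera(n);W,_=world(n,d);w=W.reshape(-1,3);r=w[:,:2]-c0;a=r@u;b=r@e
    c=p[110:320,290:470] if n=='top' else p[190:340,230:450]
    ims.append(cv2.convertScaleAbs(cv2.resize(c[:,:,::-1],(395,395),interpolation=3),alpha=1.3))
    k=(abs(a)<.09)&(abs(b)<.012)&(w[:,2]>.016)&(w[:,2]<.039);print(n,'piece along',a[k].min().round(4),a[k].max().round(4))
    k=(abs(a)<.02)&(abs(b)<.085)&(w[:,2]>.041)&(w[:,2]<.06)
    print('bridge',k.sum(),'z vs b slope',np.polyfit(b[k],w[k,2],1).round(4),cv2.minAreaRect((np.c_[b[k],a[k]]*1000).astype(np.float32)))
    k=(b>.072+.0)&(b<.113)&(abs(a)<.0125)&(w[:,2]<.012)&(w[:,2]>-.005);k&=(b>.107)|(abs(a)>.008);print('foot z',np.percentile(w[k,2],[20,50,80]).round(4))
    for nm,(x,y) in dict(cast=(.3939,-.0653),drill=(.7653,-.091),jar=(.7043,.2556)).items():
        k=(np.hypot(w[:,0]-x,w[:,1]-y)<.075)&(w[:,2]>.012)&(w[:,2]<.08)
        if k.sum()>20: print(nm,np.round(cv2.minAreaRect((w[k,:2]*1000).astype(np.float32))[0],1))
cv2.imwrite('pics/c7.png',np.hstack(ims))
E
```

```text
time: 15.05
ee_pos: [0.4492, 0.098, 0.1976]
tcp_rot: [-180.0, 0.1, 110.0]
wrist_force: [0.6, 0.2, -0.7]
opening: 0.0852
top piece along -0.0647 0.0661
bridge 393 z vs b slope [-0.0024  0.0475] ((-2.7106857299804688, -0.37153148651123047), (91.66854858398438, 24.291791915893555), 0.11425139755010605)Traceback (most recent call last):
  File "<stdin>", line 11, in <module>
    return _quantile_unchecked(
        a, q, axis, out, overwrite_input, method, keepdims, weights)
    return _ureduce(a,
                    func=_quantile_ureduce_func,
    ...<5 lines>...
                    overwrite_input=overwrite_input,
                    method=method)
    r = func(a, **kwargs)
    result = _quantile(arr,
                       quantiles=q,
    ...<2 lines>...
                       out=out,
                       weights=wgt)
    slices_having_nans = np.isnan(arr[-1, ...])
                                  ~~~^^^^^^^^^
IndexError: index -1 is out of bounds for axis 0 with size 0
```

Run:
```python
from h import *
e=np.array([np.cos(np.radians(109.8)),np.sin(np.radians(109.8))]);u=-np.array([-e[1],e[0]])
ims=[]
for n,c0 in(('top',(.6115,-.117)),('side',(.613,-.1173))):
    p,d=optics.camera(n);W,_=world(n,d);w=W.reshape(-1,3);r=w[:,:2]-c0;a=r@u;b=r@e
    c=p[110:320,290:470] if n=='top' else p[190:340,230:450]
    ims.append(cv2.convertScaleAbs(cv2.resize(c[:,:,::-1],(395,395),interpolation=3),alpha=1.3))
    k=(abs(a)<.02)&(abs(b)<.085)&(w[:,2]>.041)&(w[:,2]<.06)
    print(n,'bridge z vs b',np.polyfit(b[k],w[k,2],1).round(4))
    k=(b>.072)&(b<.113)&(abs(a)<.0125)&(w[:,2]<.012)&(w[:,2]>-.005)&((b>.107)|(abs(a)>.008))
    if k.sum()>5: print('foot z',k.sum(),np.percentile(w[k,2],[20,50,80]).round(4))
    for nm,(x,y) in dict(cast=(.3939,-.0653),drill=(.7653,-.091),jar=(.7043,.2556)).items():
        k=(np.hypot(w[:,0]-x,w[:,1]-y)<.075)&(w[:,2]>.012)&(w[:,2]<.08)
        if k.sum()>20: print(nm,np.round(cv2.minAreaRect((w[k,:2]*1000).astype(np.float32))[0],1))
cv2.imwrite('pics/c7.png',np.hstack(ims))
```

```text
top bridge z vs b [0.0044 0.0476]
drill [765.4 -90.8]
jar [714.  254.4]
side bridge z vs b [0.0036 0.0483]
foot z 59 [0.006  0.0071 0.0081]
cast [394.4 -67.6]
drill [764.9 -93.6]
jar [704.9 252.3]
```

View pics/c7.png

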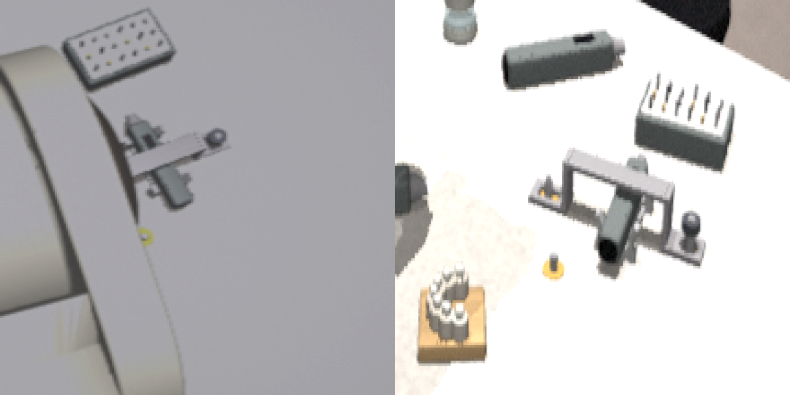

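Everything is in place: the foot's top is at about 6–7 mm, so it lies flat, and the stud is through the slot. Handing in.

```bash
python3 -c "
from h import *
print(order.job_done())"
```

```text
the job is handed in; nothing more can be done
None
```

The job is done and handed in at about 15 s of robot time. The smallest handpiece lies in the cradle. I swung the strap over the pin and the handpiece, its slot dropped over the guide stud, and I released it.

**Last checks**
- **Handpiece:** its ends are at about −65 and +66 mm from the cradle centre. Its top was at 34 mm before the strap went over, so it is fully down.
- **Strap:** the bridge is level at 47.6–48.3 mm. The top of the slot foot is at about 7 mm (6 mm expected if flat), and the side view shows the stud through the slot.
- **Bystanders:** cast, drill block and jar match their starting positions to within about 3 mm in the side camera, the same as the difference between the two cameras. The bottle was not re-measured; the arm did not go near it.

**Disagreements and slips**
- In the last top view the arm hid the slot foot and the cast. The jar also read 10 mm off there, which I put down to the arm partly covering it; the side view puts it in place.
- One approach move had a wrong sign. It went the wrong way at safe height, touched nothing, and I corrected it.
- While lowering the handpiece it touched a cheek with about 8 N, and I shifted it 3 mm before seating it.

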